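# Find the rocking bead-pot lid and press it home

## Robot

A 7-joint arm with a two-finger parallel gripper is mounted at the origin on the work surface. World frame = base frame: x ahead of the robot, y to its left, z up, the work surface at z = 0. Lengths are in m, angles in rad, forces in N, time in s.
With the tool pointing down it reaches from about 0.425 to 1.025 m from the base axis. Payload 3.6 kg.
Tool frame: the origin (TCP) lies at the very end of the fingers, on their centre line; the grasp point (between the pads) lies 19 mm behind it; z points along the fingers, y is the line along which they close (so a half turn about z gives the same grasp; the last joint's range is limited). The gripper opens to 85 mm and grips with 20 to 120 N. Pads are 22 mm wide; open, the fingers measure 114 mm over their backs; the gripper's body (76 mm by 85 mm) begins 54 mm behind the grasp point. The pads swing forward as they close: fully open they stand 13 mm farther back than shut.
Start: joints at [-1.298, 0.591, 0.048, 1.609, -0.033, 0.943, -0.034], TCP at [0.26, 0.677, 0.231] pointing down, gripper open.
Joint ranges: [-2.69, 2.69], [-0.47, 2.24], [-1.27, 1.36], [0.19, 2.51], [-1.53, 4.68], [0.08, 2.07], [-3.09, 3.09]. Speed limits (rad/s): [2.57, 2.57, 3.14, 3.14, 3.14, 3.14, 3.14].

## Interface

Orientations are given as [roll, pitch, yaw] about the fixed x, y, z axes, in that order (R = Rz(yaw) Ry(pitch) Rx(roll)).
In Python, from station import bot, grab_frame, job_done, masks_of gives the robot as it stands.
- The arm moves only by the tool drive_tool, never from a script. Its argument "increments" is a list of rows, each an object with "hand": the closure, from 0 (fully open) to 1 (shut); "dp": the shift along the tool's x, y, z in units of 0.2 m (1.0 is 0.2 m), a list of three; "spin": the turn about the tool's z in units of 30 degrees (1.0 is 30 degrees). In form: [{"hand": hand, "dp": [tx, ty, tz], "spin": spin}, ...]. A call has 1 to 8 rows; each row is the pose to reach, as a shift and turn from the pose commanded when the call began, along the tool's axes at that moment; what a row does not reach only later rows make up. A row lasts 1/12 s, in which the tool goes at most 41.7 mm and 7.16 degrees, less where a joint would pass 70% of its speed; a pose out of reach is approached as far as the arm can. A call with a number of a shift or a turn outside -1 to 1 is refused whole. A call with a gripper value outside its range is refused whole. The fingers move at their own pace and stop on an object; the grip force is fixed at half the most. Time passes only in rows, so rows that repeat a pose let the fingers close. It gives the time, the measured TCP pose, the force, the opening and the grip force at its end, in the units of the state.
- bot.get_state(): the state, without advancing time (a new reading comes with each control period).
- grab_frame(name): name is "scene" or "top"; returns a dict with "color" (384x512x3 uint8, red, green, blue), "fx", "fy", "cx", "cy" (pixels), "R" (3x3) and "t" (3): a world point X has camera coordinates R X + t. Camera axes: x right, y down, z forward; pixel columns grow to the right and rows downward; lengths in m; the calibration is good to about 2 mm. A picture is of the moment at which its call begins. There is no depth.
- job_done(): hands the job in; it is judged then, once.
Trained networks look in a picture, given as the dict that the camera call returned (one of the last four; its "shot" number tells which), for a name from the list of things; names that differ only in an ending like _2 or _b are one class to them, and where a whole thing is asked for, a point or a joint stands for the part that bears it (a point fixed in the world has none). Each returns a list of dicts, best first, with "confidence" (0 to 1); they miss things now and then, are a little off and sometimes report something else, mostly with a low value. They report only what shows in the picture. A call takes as long as a camera call.
- masks_of(picture, name): "mask" (384x512 bool, what is visible of it) and "pixel" ([column, row] in pixels, amid what is visible of it).
The state is a dict: "t": time; "q": joint angles; "joint_velocities": joint speeds; "effort": joint torques, N m; "tool_pos": TCP position; "tool_rot": TCP orientation; "force": force on the tool from outside, world axes, zero at the start; "ft_torque": the same for the moment, N m; "width": opening from 0.0 (shut) to 1.0 (fully open); "grasp_force": force on a finger pad.
Only numpy, scipy, OpenCV 4.12 (cv2) and the standard library are available. Lean on these libraries where they do the work, as an engineer would, in place of code of your own. Each camera call takes 0.05 s, during which the arm holds its last target. There are 200 camera calls.

## Task

One of the six bead-pot lids on the tray is not snapped on properly. Press down near the edges of the lids with a fingertip until you find the one that rocks, then press that one down until it sits fully home and level on its pot. Do it all by pressing: keep every lid on its pot, lift nothing, and leave the vials in the tray and the things around it where they are.

Things in the scene. Friction and masses are not known exactly. Their poses are not given: they have to be found in the camera images.
- tray: Low wooden tray, 214 x 294 mm, rim 28 mm high, fixed on the counter; six clear round bead pots are sunk firmly in its foam (18 mm high): two rows 96 mm apart (x), three to a row 92 mm apart (y). Origin: centre of its underside; x away from the robot, y left, z up. All lid tops start 49 mm above the counter, the loose one too: its pot stands 3 mm deeper, so height does not tell it.
- lid_1: The lid in the front row (robot side, tray -x), left (tray +y). One of six identical round snap lids of milky clear plastic, 68 mm across, flat on top, 3 mm thick, with a 7.5 mm skirt round the pot's neck, about 16 g. Origin: centre of its top face; z up out of the lid (its yaw means nothing).
- lid_2: The lid in the front row, middle. Like lid_1. A lid that is home rests on its rim all round (radius 28 mm) and stops a fingertip dead wherever it is pressed inside that radius. The lids are not fastened and could be pulled off.
- lid_3: The lid in the front row, right (tray -y). Like lid_1. Any one of the six may be the loose one. It is propped 3 mm above its rim on two snaps under it, opposite each other, 28 mm from its centre, in an unknown direction; it starts level like the others.
- lid_4: The lid in the back row (tray +x), left. Like lid_1. Pressed near its edge away from its two snaps, the loose lid rocks about the line through them: its edge gives 3 mm (tilt about 0.1 rad) under the lightest touch before it meets the rim, so the finger stops 2 to 3 mm lower than on a lid that is home; let go, it comes back roughly level.
- lid_5: The lid in the back row, middle. Like lid_1. Each snap of the loose lid goes home, and stays there, under about 7 N on it: press over it near the edge (20 to 25 mm from the lid's centre) with 12 to 20 N, over one snap and then over the other.
- lid_6: The lid in the back row, right. Like lid_1. When home, the loose lid is level, no longer rocks, and its top is 3 mm lower than it began (46 mm above the counter).
- vial_1: Glass vial with a cork, 16 mm across, 45 mm tall, standing on the foam midway between the four pots on the left of the tray. Origin: centre of its underside. A bystander.
- vial_2: The same kind of vial, between the four pots on the right of the tray. A bystander.
- jar: Capped jar, 62 mm across, 70 mm tall, standing on the counter left of the tray. Origin: centre of its underside. A bystander.
- tape: Roll of tape lying flat, 92 mm across, 24 mm high, on the counter left of and beyond the tray. Origin: centre of its underside. A bystander.
- tweezers: Steel tweezers, 130 mm long, 9 mm high, lying on the counter right of the tray. Origin: under the middle; x along them. A bystander.
- scoop: Small steel bead scoop with a wooden handle, 150 mm long, 18 mm high, lying on the counter beyond the tray. Origin: under the back wall of its pan. A bystander.
- calculator: Desk calculator, 105 x 148 mm, 22 mm high, lying on the counter right of the tray. Origin: centre of its underside. A bystander.

How it is judged:
By the outcome, as a careful person would: the job done as asked, in the order asked, and still so for the second after the job is handed in, with the robot touching nothing.
It also fails if it takes over 64 s, if anything falls off the work surface, if the arm or the gripper's body presses on something with over 40 N, if the wrist force passes 120 N, or if a joint passes its speed limit or range.

## Working session

There is one attempt and no reset: what is moved stays moved. The work goes in short steps, Python scripts to look and compute and a tool call to move; the robot and the scene stay as the last step left them, time stands still between calls to the robot, and variables do not carry over. Pictures are saved under pics/ and viewed, at most 10 in all, crops included, and the job is handed in when it is done.

Besides the shell and the picture viewer there is one more tool, called after "Emit:" as name(argument=value, ...) on one line, values as JSON. drive_tool: Moves the arm, as the interface text tells. Shifts and turns lie within -1 to 1; 1 stands for 0.2 m of shift or 30 degrees of turn. Its arguments: {"type":"object","properties":{"increments":{"type":"array"}},"required":["increments"]}

```bash
mkdir -p pics; cat > h.py <<'E'
import numpy as np, cv2
from station import bot, grab_frame, job_done, masks_of
def ray(f,px,z):
    d=np.array([(px[0]-f["cx"])/f["fx"],(px[1]-f["cy"])/f["fy"],1.0])
    R=np.array(f["R"]);t=np.array(f["t"]);c=-R.T@t;w=R.T@d
    return c+w*(z-c[2])/w[2]
def proj(f,X):
    p=np.array(f["R"])@np.array(X)+np.array(f["t"]);return p[0]/p[2]*f["fx"]+f["cx"],p[1]/p[2]*f["fy"]+f["cy"]
def save(f,n): cv2.imwrite("pics/"+n,cv2.cvtColor(f["color"],cv2.COLOR_RGB2BGR))
E
python3 - <<'E'
from h import *
s=bot.get_state();print({k:np.round(v,3) for k,v in s.items()})
f=grab_frame("top");save(f,"top1.png");g=grab_frame("scene");save(g,"scene1.png")
print("cam",-np.array(f["R"]).T@f["t"],f["fx"])
for n,z in (("lid_1",.049),("vial_1",.05),("tray",.028),("jar",.07)):
  for d in masks_of(f,n):
    m=d["mask"];p=np.argwhere(m).mean(0)[::-1];print(n,round(d["confidence"],2),d["pixel"],p.round(1),m.sum(),ray(f,p,z).round(4))
E
```

```text
{'t': np.float64(0.0), 'q': array([-1.297,  0.592,  0.048,  1.61 , -0.033,  0.943, -0.034]), 'joint_velocities': array([-0.001, -0.001, -0.001, -0.001, -0.001, -0.001, -0.001]), 'effort': array([ 0.0000e+00, -5.4869e+01,  1.5460e+00, -1.9813e+01,  9.0000e-03,
        9.0000e-03, -0.0000e+00]), 'tool_pos': array([0.26 , 0.676, 0.23 ]), 'tool_rot': array([-3.139,  0.   ,  2.775]), 'force': array([0.826, 0.824, 0.194]), 'ft_torque': array([ 0.022,  0.011, -0.004]), 'grasp_force': np.float64(0.0), 'width': np.float64(1.0)}
cam [0.44273998 0.0125683  0.99027297] 355.9029594927859
lid_1 0.94 [266.5, 183.8] [265.3 184.2] 499 [ 0.5813 -0.0263  0.049 ]
lid_1 0.87 [272.7, 219.9] [273.5 219. ] 505 [ 0.4881 -0.0454  0.049 ]
lid_1 0.74 [235.9, 226.0] [240.1 226.9] 505 [0.4694 0.0429 0.049 ]
lid_1 0.73 [229.2, 193.7] [231.8 191.5] 505 [0.5637 0.0634 0.049 ]
lid_1 0.69 [307.8, 210.7] [308.1 211.3] 538 [ 0.5063 -0.1375  0.049 ]
lid_1 0.62 [301.2, 178.7] [299.  176.9] 511 [ 0.5992 -0.1173  0.049 ]
vial_1 0.42 [301.9, 175.1] [298.9 176.4] 515 [ 0.6004 -0.1169  0.05  ]
tray 0.71 [270.6, 200.0] [269.3 203.3] 5268 [ 0.5317 -0.0365  0.028 ]
jar 0.96 [125.9, 242.3] [124.4 244.6] 560 [0.4309 0.3371 0.07  ]
```

View image.

```bash
python3 - <<'E'
import cv2,numpy as np
a=cv2.imread("pics/top1.png")[120:300,150:400];cv2.imwrite("pics/c1.png",cv2.resize(a,None,fx=3,fy=3,interpolation=2))
from h import *
L=np.array([[.4694,.0429],[.4881,-.0454],[.5063,-.1375],[.5637,.0634],[.5813,-.0263],[.5992,-.1173]])
c=np.array([[-48,92],[-48,0],[-48,-92],[48,92],[48,0],[48,-92]])/1000
m=L.mean(0);H=c.T@(L-m);th=np.arctan2(H[0,1]-H[1,0],H[0,0]+H[1,1]);R=np.array([[np.cos(th),-np.sin(th)],[np.sin(th),np.cos(th)]])
print(m,th);print((m+c@R.T).round(4),(m+c@R.T-L).round(4))
E
```

```text
[ 0.53466667 -0.0367    ] 0.20141145704035954
[[ 0.4692  0.0438]
 [ 0.4876 -0.0463]
 [ 0.506  -0.1364]
 [ 0.5633  0.063 ]
 [ 0.5817 -0.0271]
 [ 0.6001 -0.1172]] [[-0.0002  0.0009]
 [-0.0005 -0.0009]
 [-0.0003  0.0011]
 [-0.0004 -0.0004]
 [ 0.0004 -0.0008]
 [ 0.0009  0.0001]]
```

View pics/c1.png

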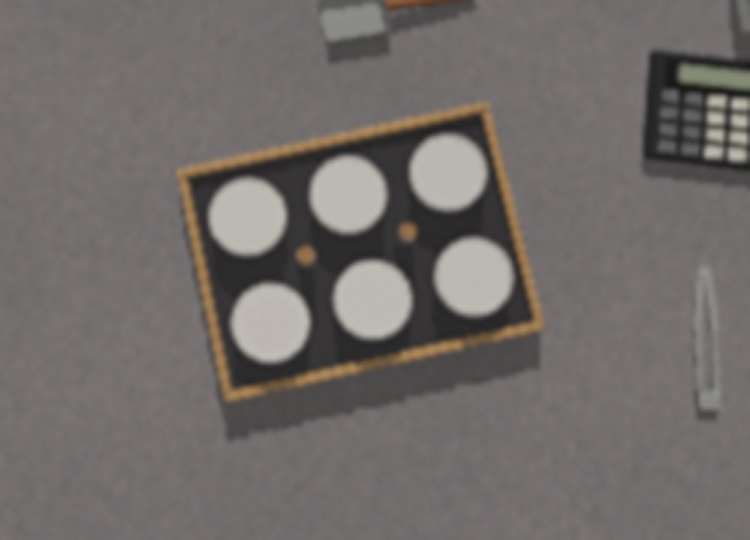

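View pics/scene1.png

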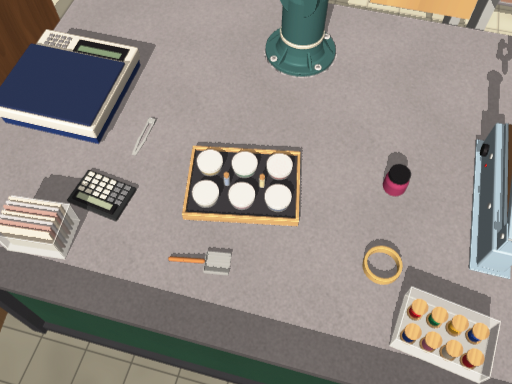

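Top view: six pale discs in the tray, both corks between them, and the jar, tape and other bystanders well clear. I'll close the fingers and travel over the tray.

Emit:
drive_tool(increments=[{"hand":1,"dp":[-0.9,-1,0],"spin":1},{"hand":1,"dp":[-0.9,-1,0],"spin":1},{"hand":1,"dp":[-0.9,-1,0],"spin":1},{"hand":1,"dp":[-0.9,-1,0],"spin":1},{"hand":1,"dp":[-0.9,-1,0],"spin":1},{"hand":1,"dp":[-0.9,-1,0],"spin":1},{"hand":1,"dp":[-0.9,-1,0],"spin":1},{"hand":1,"dp":[-0.9,-1,0],"spin":1}])

```text
t: 0.97
tool_pos: [0.359, 0.4188, 0.2315]
tool_rot: [-3.14, 0.003, 2.242]
force: [0.3, 0.0, 0.2]
width: 0.004
grasp_force: 0.0
```

Emit:
drive_tool(increments=[{"hand":1,"dp":[-1,-0.5,0],"spin":0.915},{"hand":1,"dp":[-1,-0.5,0],"spin":0.915},{"hand":1,"dp":[-1,-0.5,0],"spin":0.915},{"hand":1,"dp":[-1,-0.5,0],"spin":0.915},{"hand":1,"dp":[-1,-0.5,0],"spin":0.915},{"hand":1,"dp":[-1,-0.5,0],"spin":0.915},{"hand":1,"dp":[-1,-0.5,0],"spin":0.915}])

```text
t: 1.55
tool_pos: [0.4051, 0.2033, 0.2316]
tool_rot: [3.141, 0.001, 1.765]
force: [-0.1, 0.7, -0.8]
width: -0.0
grasp_force: 0.0
```

```bash
python3 - <<'E'
from h import *
s=bot.get_state();p=s["tool_pos"];print(p,s["tool_rot"],s["q"].round(2))
c,sn=np.cos(.2014),np.sin(.2014)
d=p[:2]-np.array([.5347,-.0367]);print("tray xy mm",1000*(c*d[0]+sn*d[1]),1000*(-sn*d[0]+c*d[1]))
E
```

```text
[0.40511626 0.20328295 0.2316223 ] [3.14144813e+00 9.08346598e-04 1.76515428e+00] [-0.88  0.26  0.39  2.21 -0.15  0.69 -0.19]
tray xy mm -78.95803791147877 261.0543781353095
```

Emit:
drive_tool(increments=[{"hand":1,"dp":[-0.705,0.155,0.3],"spin":0},{"hand":1,"dp":[-0.705,0.155,0.4],"spin":0},{"hand":1,"dp":[-0.705,0.155,0.5],"spin":0},{"hand":1,"dp":[-0.705,0.155,0.6],"spin":0},{"hand":1,"dp":[-0.705,0.155,0.8],"spin":0},{"hand":1,"dp":[-0.705,0.155,0.8],"spin":0},{"hand":1,"dp":[-0.705,0.155,0.8],"spin":0},{"hand":1,"dp":[-0.705,0.155,0.8],"spin":0}])

```text
t: 2.22
tool_pos: [0.4631, 0.0766, 0.0705]
tool_rot: [-3.14, -0.001, 1.773]
force: [0.6, -0.6, 0.2]
width: 0.004
grasp_force: 0.0
```

```bash
cat >> h.py <<'E'
def tray():
    s=bot.get_state();p=s["tool_pos"];c,sn=np.cos(.2014),np.sin(.2014)
    d=p[:2]-np.array([.5347,-.0367]);print("tray mm",(1000*(c*d[0]+sn*d[1])).round(1),(1000*(-sn*d[0]+c*d[1])).round(1),"z",(p[2]*1000).round(2),"yaw",s["tool_rot"][2].round(3),"F",s["force"].round(2),"q",s["q"].round(2),s["t"])
E
python3 - <<'E'
from h import *
tray();f=grab_frame("top");a=f["color"][120:300,150:400][:,:,::-1];cv2.imwrite("pics/c2.png",cv2.resize(a,None,fx=3,fy=3))
E
```

```text
tray mm -47.5 125.3 z 70.49 yaw 1.773 F [ 0.61 -0.58  0.23] q [-0.41  0.57  0.2   2.29 -0.37  0.31  0.32] 2.2167
```

View pics/c2.png

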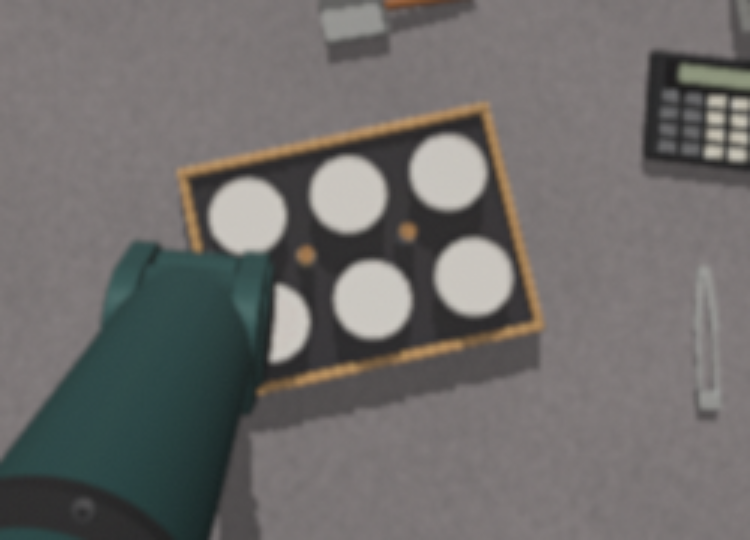

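The arm hides the near left lid, as expected; the rest is undisturbed. First test press on lid_1's left side.

Emit:
drive_tool(increments=[{"hand":1,"dp":[-0.025,0,0.08],"spin":0},{"hand":1,"dp":[-0.025,0,0.1],"spin":0},{"hand":1,"dp":[-0.025,0,0.1125],"spin":0},{"hand":1,"dp":[-0.025,0,0.1125],"spin":0},{"hand":1,"dp":[-0.025,0,0.1125],"spin":0}])

```text
t: 2.68
tool_pos: [0.4644, 0.0712, 0.0497]
tool_rot: [3.14, -0.0, 1.773]
force: [-0.6, -0.0, 0.4]
width: -0.005
grasp_force: 0.0
```

```bash
python3 -c "
from h import *
tray()"
```

```text
tray mm -47.3 119.8 z 49.73 yaw 1.773 F [-0.55 -0.04  0.4 ] q [-0.37  0.61  0.17  2.3  -0.39  0.26  0.34] 2.6833
```

Emit:
drive_tool(increments=[{"hand":1,"dp":[0,0,0.005],"spin":0},{"hand":1,"dp":[0,0,0.005],"spin":0},{"hand":1,"dp":[0,0,0.005],"spin":0}])

```text
t: 2.93
tool_pos: [0.4645, 0.0708, 0.0483]
tool_rot: [3.14, -0.0, 1.773]
force: [-0.0, 0.2, 2.2]
width: 0.003
grasp_force: 1.1
```

```bash
python3 -c "
from h import *
tray()"
```

```text
tray mm -47.3 119.4 z 48.27 yaw 1.773 F [-0.02  0.25  2.2 ] q [-0.37  0.61  0.16  2.3  -0.39  0.25  0.34] 2.9333
```

Emit:
drive_tool(increments=[{"hand":1,"dp":[0,0,0.005],"spin":0},{"hand":1,"dp":[0,0,0.005],"spin":0},{"hand":1,"dp":[0,0,0.005],"spin":0},{"hand":1,"dp":[0,0,0.005],"spin":0}])

```text
t: 3.27
tool_pos: [0.4644, 0.0708, 0.0474]
tool_rot: [3.141, -0.001, 1.772]
force: [0.4, 1.3, 7.3]
width: 0.001
grasp_force: 3.5
```

```bash
python3 -c "
from h import *
tray()"
```

```text
tray mm -47.4 119.4 z 47.4 yaw 1.772 F [0.44 1.35 7.33] q [-0.37  0.62  0.16  2.3  -0.39  0.25  0.34] 3.2667
```

Emit:
drive_tool(increments=[{"hand":1,"dp":[0,0,-0.07],"spin":0},{"hand":1,"dp":[-0.1375,0.1375,-0.07],"spin":0},{"hand":1,"dp":[-0.1375,0.1375,-0.03],"spin":0},{"hand":1,"dp":[-0.1375,0.1375,-0.005],"spin":0},{"hand":1,"dp":[-0.1375,0.1375,-0.0025],"spin":0},{"hand":1,"dp":[-0.1375,0.1375,-0.0025],"spin":0},{"hand":1,"dp":[-0.1375,0.1375,-0.0025],"spin":0},{"hand":1,"dp":[-0.1375,0.1375,-0.0025],"spin":0}])

```text
t: 3.93
tool_pos: [0.4955, 0.0493, 0.0473]
tool_rot: [-3.14, -0.0, 1.773]
force: [0.7, 0.5, 1.8]
width: -0.003
grasp_force: 0.4
```

```bash
python3 -c "
from h import *
tray()"
```

```text
tray mm -21.2 92.1 z 47.29 yaw 1.773 F [0.65 0.48 1.81] q [-0.32  0.63  0.18  2.24 -0.36  0.3   0.37] 3.9333
```

Emit:
drive_tool(increments=[{"hand":1,"dp":[0,0,0.0025],"spin":0},{"hand":1,"dp":[0,0,0.0025],"spin":0},{"hand":1,"dp":[0,0,0.0025],"spin":0},{"hand":1,"dp":[0,0,0.0025],"spin":0}])

```text
t: 4.27
tool_pos: [0.4957, 0.0492, 0.0469]
tool_rot: [-3.14, -0.001, 1.772]
force: [-0.8, 0.2, 5.0]
width: -0.0
grasp_force: 2.3
```

```bash
python3 -c "
from h import *
tray()"
```

```text
tray mm -21.0 92.0 z 46.93 yaw 1.772 F [-0.8   0.18  4.97] q [-0.32  0.63  0.18  2.24 -0.36  0.3   0.37] 4.2667
```

Emit:
drive_tool(increments=[{"hand":1,"dp":[0,0,-0.12],"spin":0},{"hand":1,"dp":[-0.32,-0.14,-0.12],"spin":0},{"hand":1,"dp":[-0.32,-0.14,-0.12],"spin":0},{"hand":1,"dp":[-0.32,-0.14,-0.03],"spin":0},{"hand":1,"dp":[-0.32,-0.14,0],"spin":0},{"hand":1,"dp":[-0.32,-0.14,0],"spin":0},{"hand":1,"dp":[-0.32,-0.14,0],"spin":0},{"hand":1,"dp":[-0.32,-0.14,0],"spin":0}])

```text
t: 4.93
tool_pos: [0.4818, -0.0216, 0.0484]
tool_rot: [3.141, 0.002, 1.769]
force: [-3.9, -6.0, 23.0]
width: 0.001
grasp_force: 11.3
```

```bash
python3 -c "
from h import *
tray()"
```

```text
tray mm -48.8 25.3 z 48.39 yaw 1.769 F [-3.87 -5.98 22.96] q [-0.17  0.62  0.16  2.27 -0.34  0.27  0.49] 4.9333
```

Lid_2 stops the finger hard at 48.4 mm (23 N), while lid_1 gave way to about 47 mm with little force, so lid_1 is the suspect. Next I'll probe its diagonals lightly to find the snap line.

Emit:
drive_tool(increments=[{"hand":1,"dp":[0,0,-0.12],"spin":0},{"hand":1,"dp":[0.225,0.095,-0.12],"spin":0},{"hand":1,"dp":[0.225,0.095,-0.12],"spin":0},{"hand":1,"dp":[0.225,0.095,-0.03],"spin":0},{"hand":1,"dp":[0.225,0.095,-0.005],"spin":0},{"hand":1,"dp":[0.225,0.095,-0.005],"spin":0},{"hand":1,"dp":[0.225,0.095,-0.005],"spin":0},{"hand":1,"dp":[0.225,0.095,-0.005],"spin":0}])

```text
t: 5.6
tool_pos: [0.4905, 0.0277, 0.0477]
tool_rot: [-3.14, 0.0, 1.771]
force: [-0.4, -0.6, 0.6]
width: -0.002
grasp_force: 0.0
```

```bash
python3 -c "
from h import *
tray()"
```

```text
tray mm -30.4 71.9 z 47.67 yaw 1.771 F [-0.35 -0.61  0.61] q [-0.28  0.63  0.17  2.25 -0.36  0.29  0.41] 5.6
```

Emit:
drive_tool(increments=[{"hand":1,"dp":[0,0,0.0075],"spin":0},{"hand":1,"dp":[0,0,0.0075],"spin":0},{"hand":1,"dp":[0,0,0.0075],"spin":0},{"hand":1,"dp":[0,0,0.0075],"spin":0}])

```text
t: 5.93
tool_pos: [0.491, 0.0278, 0.0465]
tool_rot: [-3.141, 0.0, 1.771]
force: [-0.2, -1.4, 3.5]
width: -0.001
grasp_force: 1.5
```

```bash
python3 -c "
from h import *
tray()"
```

```text
tray mm -29.9 71.9 z 46.52 yaw 1.771 F [-0.23 -1.35  3.49] q [-0.28  0.63  0.17  2.25 -0.36  0.29  0.41] 5.9333
```

Emit:
drive_tool(increments=[{"hand":1,"dp":[0,0,-0.06],"spin":0},{"hand":1,"dp":[0.19,0,-0.06],"spin":0},{"hand":1,"dp":[0.19,0,-0.03],"spin":0},{"hand":1,"dp":[0.19,0,-0.01],"spin":0},{"hand":1,"dp":[0.19,0,-0.0075],"spin":0},{"hand":1,"dp":[0.19,0,-0.0075],"spin":0},{"hand":1,"dp":[0.19,0,-0.0075],"spin":0},{"hand":1,"dp":[0.19,0,-0.0075],"spin":0}])

```text
t: 6.6
tool_pos: [0.4839, 0.0645, 0.0478]
tool_rot: [-3.142, 0.0, 1.77]
force: [-0.5, -0.1, 0.9]
width: -0.003
grasp_force: 0.0
```

```bash
python3 -c "
from h import *
tray()"
```

```text
tray mm -29.5 109.4 z 47.81 yaw 1.77 F [-0.48 -0.07  0.92] q [-0.36  0.63  0.18  2.26 -0.38  0.29  0.36] 6.6
```

Emit:
drive_tool(increments=[{"hand":1,"dp":[0,0,0.005],"spin":0},{"hand":1,"dp":[0,0,0.005],"spin":0},{"hand":1,"dp":[0,0,0.005],"spin":0},{"hand":1,"dp":[0,0,0.005],"spin":0}])

```text
t: 6.93
tool_pos: [0.484, 0.0654, 0.0469]
tool_rot: [3.141, 0.0, 1.772]
force: [-0.1, -0.2, 0.8]
width: -0.001
grasp_force: 0.3
```

```bash
python3 -c "
from h import *
tray()"
```

```text
tray mm -29.3 110.2 z 46.9 yaw 1.772 F [-0.06 -0.24  0.76] q [-0.36  0.63  0.18  2.26 -0.38  0.28  0.36] 6.9333
```

Emit:
drive_tool(increments=[{"hand":1,"dp":[0,0,0.005],"spin":0},{"hand":1,"dp":[0,0,0.005],"spin":0},{"hand":1,"dp":[0,0,0.005],"spin":0},{"hand":1,"dp":[0,0,0.005],"spin":0}])

```text
t: 7.27
tool_pos: [0.484, 0.0655, 0.0464]
tool_rot: [3.141, -0.0, 1.772]
force: [-0.3, -0.9, 7.3]
width: 0.002
grasp_force: 3.6
```

```bash
python3 -c "
from h import *
tray()"
```

```text
tray mm -29.2 110.3 z 46.41 yaw 1.772 F [-0.33 -0.85  7.29] q [-0.36  0.63  0.18  2.26 -0.38  0.28  0.36] 7.2667
```

Emit:
drive_tool(increments=[{"hand":1,"dp":[0,0,-0.06],"spin":0},{"hand":1,"dp":[0.0425,-0.095,-0.06],"spin":0},{"hand":1,"dp":[0.0425,-0.095,-0.03],"spin":0},{"hand":1,"dp":[0.0425,-0.095,-0.01],"spin":0},{"hand":1,"dp":[0.0425,-0.095,-0.005],"spin":0},{"hand":1,"dp":[0.0425,-0.095,-0.005],"spin":0},{"hand":1,"dp":[0.0425,-0.095,-0.005],"spin":0},{"hand":1,"dp":[0.0425,-0.095,-0.005],"spin":0}])

```text
t: 7.93
tool_pos: [0.4625, 0.0703, 0.0462]
tool_rot: [-3.138, -0.001, 1.772]
force: [-2.2, 1.1, 5.4]
width: -0.0
grasp_force: 2.7
```

```bash
python3 -c "
from h import *
tray()"
```

```text
tray mm -49.3 119.3 z 46.21 yaw 1.772 F [-2.24  1.14  5.39] q [-0.37  0.62  0.16  2.3  -0.39  0.25  0.35] 7.9333
```

The left side of lid_1 now stops about 1.2 mm lower than at first, so one snap has gone home. Its partner should be on the opposite side.

Emit:
drive_tool(increments=[{"hand":1,"dp":[0,0,-0.06],"spin":0},{"hand":1,"dp":[-0.2575,0,-0.06],"spin":0},{"hand":1,"dp":[-0.2575,0,-0.06],"spin":0},{"hand":1,"dp":[-0.2575,0,-0.02],"spin":0},{"hand":1,"dp":[-0.2575,0,0],"spin":0},{"hand":1,"dp":[-0.2575,0,0],"spin":0},{"hand":1,"dp":[-0.2575,0,0],"spin":0},{"hand":1,"dp":[-0.2575,0,0],"spin":0}])

```text
t: 8.6
tool_pos: [0.4739, 0.0204, 0.0462]
tool_rot: [-3.141, -0.0, 1.773]
force: [0.4, 0.7, -0.3]
width: 0.002
grasp_force: 0.2
```

```bash
python3 -c "
from h import *
tray()"
```

```text
tray mm -48.1 68.1 z 46.16 yaw 1.773 F [ 0.44  0.66 -0.33] q [-0.25  0.62  0.16  2.29 -0.36  0.26  0.43] 8.6
```

Emit:
drive_tool(increments=[{"hand":1,"dp":[0,0,0.0075],"spin":0},{"hand":1,"dp":[0,0,0.0075],"spin":0},{"hand":1,"dp":[0,0,0.0075],"spin":0},{"hand":1,"dp":[0,0,0.0075],"spin":0}])

```text
t: 8.93
tool_pos: [0.4739, 0.0205, 0.0458]
tool_rot: [3.141, -0.001, 1.773]
force: [-0.9, -0.0, 10.6]
width: 0.006
grasp_force: 5.0
```

```bash
python3 -c "
from h import *
tray()"
```

```text
tray mm -48.2 68.2 z 45.76 yaw 1.773 F [-0.89 -0.   10.57] q [-0.25  0.62  0.15  2.29 -0.37  0.26  0.43] 8.9333
```

Emit:
drive_tool(increments=[{"hand":1,"dp":[0,0,-0.06],"spin":0},{"hand":1,"dp":[0.12,-0.12,-0.06],"spin":0},{"hand":1,"dp":[0.12,-0.12,-0.02],"spin":0},{"hand":1,"dp":[0.12,-0.12,-0.005],"spin":0},{"hand":1,"dp":[0.12,-0.12,0],"spin":0},{"hand":1,"dp":[0.12,-0.12,0],"spin":0},{"hand":1,"dp":[0.12,-0.12,0],"spin":0},{"hand":1,"dp":[0.12,-0.12,0],"spin":0}])

```text
t: 9.6
tool_pos: [0.4427, 0.0401, 0.0456]
tool_rot: [-3.136, -0.004, 1.774]
force: [-5.6, 4.1, 15.8]
width: 0.002
grasp_force: 7.8
```

```bash
python3 -c "
from h import *
tray()"
```

```text
tray mm -74.8 93.6 z 45.57 yaw 1.774 F [-5.65  4.09 15.76] q [-0.29  0.61  0.14  2.35 -0.39  0.21  0.41] 9.6
```

Next the opposite side (+x), at the same commanded height.

Emit:
drive_tool(increments=[{"hand":1,"dp":[0,0,-0.06],"spin":0},{"hand":1,"dp":[0,0.24,-0.06],"spin":0},{"hand":1,"dp":[0,0.24,-0.06],"spin":0},{"hand":1,"dp":[0,0.24,-0.01],"spin":0},{"hand":1,"dp":[0,0.24,0],"spin":0},{"hand":1,"dp":[0,0.24,0],"spin":0},{"hand":1,"dp":[0,0.24,0],"spin":0},{"hand":1,"dp":[0,0.24,0],"spin":0}])

```text
t: 10.27
tool_pos: [0.496, 0.0488, 0.0457]
tool_rot: [3.135, 0.0, 1.772]
force: [3.3, 1.6, 8.8]
width: 0.005
grasp_force: 3.9
```

```bash
python3 -c "
from h import *
tray()"
```

```text
tray mm -20.9 91.5 z 45.71 yaw 1.772 F [3.32 1.63 8.79] q [-0.32  0.63  0.18  2.24 -0.38  0.29  0.39] 10.2667
```

Emit:
drive_tool(increments=[{"hand":1,"dp":[0,0,-0.06],"spin":0},{"hand":1,"dp":[0.12,-0.12,-0.06],"spin":0},{"hand":1,"dp":[0.12,-0.12,-0.02],"spin":0},{"hand":1,"dp":[0.12,-0.12,-0.005],"spin":0},{"hand":1,"dp":[0.12,-0.12,0],"spin":0},{"hand":1,"dp":[0.12,-0.12,0],"spin":0},{"hand":1,"dp":[0.12,-0.12,0],"spin":0},{"hand":1,"dp":[0.12,-0.12,0],"spin":0}])

```text
t: 10.93
tool_pos: [0.4596, 0.0674, 0.0455]
tool_rot: [-3.133, -0.004, 1.773]
force: [-7.3, 3.4, 21.0]
width: -0.001
grasp_force: 10.6
```

```bash
python3 -c "
from h import *
tray()"
```

```text
tray mm -52.7 117.0 z 45.53 yaw 1.773 F [-7.3   3.35 21.04] q [-0.36  0.62  0.16  2.3  -0.4   0.25  0.36] 10.9333
```

Emit:
drive_tool(increments=[{"hand":1,"dp":[0,0,-0.06],"spin":0},{"hand":1,"dp":[-0.035,0.085,-0.06],"spin":0},{"hand":1,"dp":[-0.035,0.085,-0.02],"spin":0},{"hand":1,"dp":[-0.035,0.085,-0.005],"spin":0},{"hand":1,"dp":[-0.035,0.085,0],"spin":0},{"hand":1,"dp":[-0.035,0.085,0],"spin":0},{"hand":1,"dp":[-0.035,0.085,0],"spin":0},{"hand":1,"dp":[-0.035,0.085,0],"spin":0}])

```text
t: 11.6
tool_pos: [0.4832, 0.0628, 0.0456]
tool_rot: [3.139, 0.0, 1.771]
force: [1.6, -1.2, 15.3]
width: 0.001
grasp_force: 7.6
```

Emit:
drive_tool(increments=[{"hand":1,"dp":[0,0,-0.06],"spin":0},{"hand":1,"dp":[-0.17,-0.17,-0.06],"spin":0},{"hand":1,"dp":[-0.17,-0.17,-0.06],"spin":0},{"hand":1,"dp":[-0.17,-0.17,-0.01],"spin":0},{"hand":1,"dp":[-0.17,-0.17,0],"spin":0},{"hand":1,"dp":[-0.17,-0.17,0],"spin":0},{"hand":1,"dp":[-0.17,-0.17,0],"spin":0},{"hand":1,"dp":[-0.17,-0.17,0],"spin":0}])

```text
t: 12.27
tool_pos: [0.4523, 0.0209, 0.0452]
tool_rot: [-3.135, 0.0, 1.769]
force: [-5.7, -5.6, 23.4]
width: -0.003
grasp_force: 12.0
```

Emit:
drive_tool(increments=[{"hand":1,"dp":[0,0,-0.06],"spin":0},{"hand":1,"dp":[0,0.17,-0.06],"spin":0},{"hand":1,"dp":[0,0.17,-0.02],"spin":0},{"hand":1,"dp":[0,0.17,-0.005],"spin":0},{"hand":1,"dp":[0,0.17,0],"spin":0},{"hand":1,"dp":[0,0.17,0],"spin":0},{"hand":1,"dp":[0,0.17,0],"spin":0},{"hand":1,"dp":[0,0.17,0],"spin":0}])

```text
t: 12.93
tool_pos: [0.4928, 0.0316, 0.0456]
tool_rot: [3.135, -0.0, 1.773]
force: [2.4, 1.8, 13.0]
width: -0.001
grasp_force: 6.3
```

Emit:
drive_tool(increments=[{"hand":1,"dp":[0,0,-0.06],"spin":0},{"hand":1,"dp":[0.17,-0.17,-0.06],"spin":0},{"hand":1,"dp":[0.17,-0.17,-0.06],"spin":0},{"hand":1,"dp":[0.17,-0.17,-0.01],"spin":0},{"hand":1,"dp":[0.17,-0.17,0],"spin":0},{"hand":1,"dp":[0.17,-0.17,0],"spin":0},{"hand":1,"dp":[0.17,-0.17,0],"spin":0},{"hand":1,"dp":[0.17,-0.17,0],"spin":0}])

```text
t: 13.6
tool_pos: [0.4451, 0.0585, 0.0454]
tool_rot: [-3.135, -0.004, 1.774]
force: [-5.5, 3.6, 23.0]
width: 0.006
grasp_force: 11.7
```

```bash
python3 -c "
from h import *
tray()"
```

```text
tray mm -68.7 111.2 z 45.36 yaw 1.774 F [-5.53  3.61 23.02] q [-0.34  0.61  0.15  2.34 -0.41  0.22  0.38] 13.6
```

All eight directions stop firmly at 45.2–45.8 mm, 3 mm below a home lid, with no rocking. I'll retreat and take a check picture.

Emit:
drive_tool(increments=[{"hand":1,"dp":[0,0,-0.1],"spin":0},{"hand":1,"dp":[0,0,-0.3],"spin":0},{"hand":1,"dp":[0,0,-0.5],"spin":0},{"hand":1,"dp":[0.2,0,-0.7],"spin":0},{"hand":1,"dp":[0.5,0,-0.8],"spin":0},{"hand":1,"dp":[0.8,0,-0.8],"spin":0},{"hand":1,"dp":[1,0,-0.8],"spin":0},{"hand":1,"dp":[1,0,-0.8],"spin":0}])

```text
t: 14.27
tool_pos: [0.4091, 0.2466, 0.2041]
tool_rot: [-3.141, 0.0, 1.773]
force: [1.6, -0.2, 1.1]
width: 0.002
grasp_force: 0.0
```

Emit:
drive_tool(increments=[{"hand":1,"dp":[0.2,0,0],"spin":0},{"hand":1,"dp":[0.4,0,0],"spin":0},{"hand":1,"dp":[0.4,0,0],"spin":0},{"hand":1,"dp":[0.4,0,0],"spin":0}])

```text
t: 14.6
tool_pos: [0.3926, 0.326, 0.2029]
tool_rot: [-3.139, 0.001, 1.779]
force: [-0.6, -0.4, 0.2]
width: 0.003
grasp_force: 0.0
```

```bash
python3 - <<'E'
from h import *
tray();f=grab_frame("top");a=f["color"][120:300,150:400][:,:,::-1];cv2.imwrite("pics/c3.png",cv2.resize(a,None,fx=3,fy=3))
for d in masks_of(f,"lid_1"):
    p=np.argwhere(d["mask"]).mean(0)[::-1];print(round(d["confidence"],2),p.round(1),d["mask"].sum())
E
```

```text
tray mm -66.7 383.8 z 202.89 yaw 1.779 F [-0.64 -0.4   0.24] q [-1.08  0.39  0.39  2.12 -0.23  0.67 -0.32] 14.6
0.96 [239.9 227.1] 539
0.89 [273.1 218.9] 516
0.88 [307.3 211.3] 512
0.85 [231.4 192.1] 494
0.84 [299.1 177. ] 494
0.74 [385.3 228.5] 138
0.62 [265.5 184.2] 504
```

View pics/c3.png

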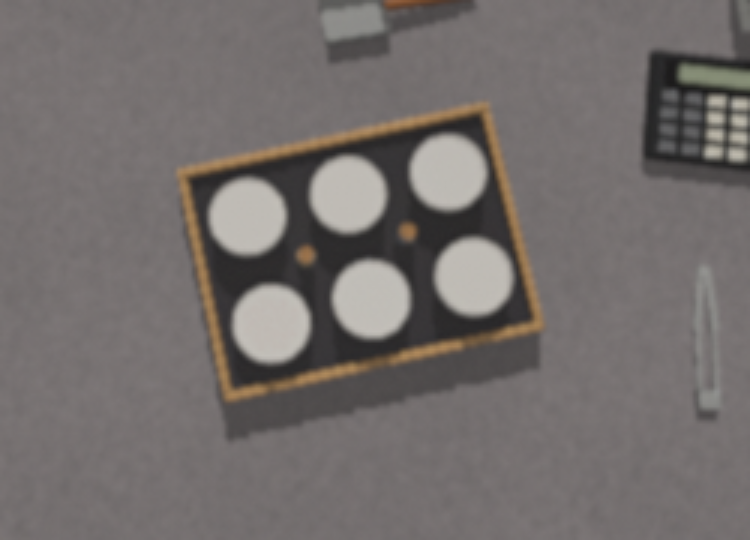

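All six lids (lid_1 at crop 271,323) and both vials (306,255 and 407,232) are where they were, and the arm is clear.

```bash
python3 -c "
from h import *
print(job_done())"
```

```text
the job is handed in; nothing more can be done
None
```

Lid_1 (front row, left) was the loose one: it is now pressed home and level, stopping the finger about 3 mm below lid_2 all round, and the job is handed in (one of its snaps went home under a roughly 7 N test press, and lids 3 to 6 were not tested).

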